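# Unlatch the counter larder and draw out its jar basket

## Robot

A 6-joint arm with a two-finger parallel gripper is mounted at the origin on a cart in front of the work surface, level with it; the furniture and walls round the work are solid. World frame = base frame: x ahead of the robot, y to its left, z up, the work surface at z = 0. Lengths are in m, angles in degrees, forces in N, time in s.
With the tool pointing down it reaches from about 0.3 to 0.75 m from the base axis. Payload 8.5 kg.
Tool frame: the origin (TCP) lies at the very end of the fingers, on their centre line; the grasp point (between the pads) lies 19 mm behind it (env.hold_point_z is the distance from the TCP to the grasp point, in m); z points along the fingers, y is the line along which they close (so a half turn about z gives the same grasp; the last joint's range is limited). The gripper opens to 85 mm and grips with 20 to 120 N. Pads are 22 mm wide; open, the fingers measure 114 mm over their backs; the gripper's body (76 mm by 85 mm) begins 54 mm behind the grasp point. The pads swing forward as they close: fully open they stand 13 mm farther back than shut.
Start: joints at [62.378, 21.807, 74.336, -0, 83.858, -12.336], TCP at [0.145, 0.531, 0.231] pointing down, gripper open.
Joint ranges: [-178.18, 178.18], [-50.72, 133.34], [12.68, 142.11], [-81.47, 261.47], [9.98, 163.14], [-165.26, 165.26]. Speed limits (degrees/s): [136.94, 136.94, 180, 180, 180, 180].

## Interface

Orientations are given as a 3x3 rotation matrix whose columns are the frame's x, y, z axes.
In Python, from rig import env, optics gives the robot as it stands.
- The arm moves only by the shell command python3 -m jog 'ROWS' [OPENING] [FORCE]. ROWS is JSON, a list of rows, each an object with "linear": the shift along the tool's x, y, z in units of 40 mm (1.0 is 40 mm), a list of three; "roll": the turn about the tool's z in units of 5 degrees (1.0 is 5 degrees). A call has 1 to 12 rows; each row shifts and turns the commanded pose from where the row before left it, along the tool's axes as they then stand; what a row does not reach is not made up. A row lasts 1/12 s, in which the tool goes at most 41.7 mm and 7.16 degrees, less where a joint would pass 70% of its speed; a pose out of reach is approached as far as the arm can. A call is refused whole if a number of a shift passes 1 or a number of a turn 1, either way. A call with a gripper value outside its range is refused whole. OPENING is the opening, from -1 (shut) to 1 (fully open), set as the call begins (- or left out, the last holds). The fingers move at their own pace and stop on an object; FORCE is the grip in N (left out, the last holds). Time passes only in rows, so rows that do not move let the fingers close. It gives the time, the measured TCP pose, the force, the opening and the grip force at its end, in the units of the state.
- env.observe(): the state, without advancing time (a new reading comes with each control period).
- optics.get_image(name): name is "scene" or "side" or "wrist"; returns the picture (420x560x3 uint8, red, green, blue); there is no depth.
- optics.calibration(name): a dict with "fov_y" (degrees; the focal length in pixels is half the picture's height over the tangent of half this angle, whatever the lens; pixels are square), "cx", "cy" (the principal point, pixels), "D" ([k1, k2, p1, p2, k3] as OpenCV has them; the pictures are not rectified), "T" (4x4, takes a point from camera to world coordinates). Camera axes: x right, y down, z forward; pixel columns grow to the right and rows downward; lengths in m; the calibration is good to about 2 mm. A picture is of the moment at which its call begins: read the wrist's pose just before it. calibration takes no time and is no camera call; for the wrist camera it gives the pose at the moment of the call.
- env.close_job(): hands the job in; it is judged then, once.
The state is a dict: "time_s": time; "q": joint angles; "qvel": joint speeds; "joint_efforts": joint torques, N m; "position": TCP position; "tool_rot": TCP orientation; "ft_force": force on the tool from outside, world axes, zero at the start; "wrist_torque": the same for the moment, N m; "grip_width": finger opening in m; "gripper_force": force on a finger pad.
Only numpy, scipy, OpenCV 4.12 (cv2) and the standard library are available. Lean on these libraries where they do the work, as an engineer would, in place of code of your own. Each camera call takes 0.05 s, during which the arm holds its last target. There are 200 camera calls.

## Task

Open the little counter larder: lift the brass latch bar out of its catch by its knob, feeling how far it has to go and without forcing it, and swing the wire gate wide open, well past square to the front. Then draw the jar basket right out to its stop with the jars left standing in it, and let go. Leave the amber glass and the jam jar on the worktop alone.

Things in the scene. Friction and masses are not known exactly. Their poses are not given: they have to be found in the camera images.
- larder: fixed wooden counter cupboard, 284 wide, 235 deep, 180 high; origin: middle of its underside; x points into its depth (the front faces -x), y along the front to its left, z up. Its roof covers only the rear (front edge at x = -37), so the hand reaches in from above right behind the gate. Outer face of the gate and of the latch stile beside it: x = -125
- catch (a point): mean place of the brass catch on the latch stile, 236 left and 14 in front of the hinge axis. The bar's tail lies behind its upturned nose (6 thick, ends 16 in front of the stile); a hood above leaves a mouth 16.5 high for the 12 high bar. The catch is set by hand, up to 8 higher or lower: NOT measured, this point does not show it
- latch_bar (a joint): flat brass gravity bar across the gate's front; pivot screw 120 right of its knob, tail in the catch 176 from it (rises 1.47 times as far as the knob); rad, 0 at rest, at most 0.15. The lift differs with the catch: tail up 3 to 19 clears the nose, 4.5 more meets the hood. Lift slowly till the hood is felt, ease off about 1 mm, then draw out. Over 12 N on the catch bends it
- knob (a point): centre of the 25 mm brass ball knob on the latch bar, 44 in front of the gate's face, 140 high at rest, 40 below the larder's top; with the gate shut 180 left and 58 in front of the hinge axis. Pinch it from above, fingers on its left and right, to lift the bar and to draw the gate round
- gate (a joint): wooden gate with wires, 205 wide, top at 176, hinged at its right edge; opens towards the robot and round to the right (anticlockwise from above); rad, 0 shut, 1.57 square to the front, stop at 1.85. Shut, a rubber buffer pushes it out, so the bar rubs on the nose; 7 N inward on the knob frees it of this load (3 mm of give). Light friction keeps it where it is left
- gate_hinge (a point): point on the gate's vertical hinge axis, at knob height
- basket (a joint): pull-out basket behind the gate, 170 deep, 160 wide, runs on rails; m, 0 home, grows as it is drawn out towards the robot (larder's -x), stop at 0.115; friction about 2 N. The shut gate blocks it
- basket_pull (a point): middle of the top bar of the basket's upright steel bow handle: round bar 9 thick, level, along the larder's y, straight for 62, 153 high, 59 in front of the roof's edge. Pinch it from above, fingers before and behind
- mustard_jar: jar with red lid, 60 wide, 80 high, standing in the basket; origin at the middle of its foot, z up
- spice_pot_b: spice jar with mustard-coloured cap, 43 wide, 103 high, standing in the basket; origin at the middle of its foot, z up
- spice_pot_c: spice jar with red cap, 46 wide, 104 high, standing in the basket; origin at the middle of its foot, z up
- amber_glass_a: amber drinking glass, 79 wide, 97 high, standing on the worktop to the left; origin at the middle of its foot
- jam_jar: jam jar with white lid, 69 wide, 99 high, standing on the worktop to the left; origin at the middle of its foot
Mind the look-alikes: they are no part of the job. What is shaped like the mustard_jar but green is not meant.

How it is judged (in metres and radians):
On the way, in this order (a step that is already met when the one before it is completed fails the run):
1. the latch bar is lifted (over 0.015 rad) while the gate is still shut (value of joint latch_bar above 0.015 rad and value of joint gate below 0.06 rad), for 0.1 s.
2. the gate is swung wide open, past square to the front (over 1.58 rad) (value of joint gate above 1.58 rad), for 0.2 s.
3. the basket is drawn out to its stop (over 107 mm) (value of joint basket above 0.107 m), for 0.2 s.
At the end, for the whole second after the job is handed in: The gate stands open past square (over 1.58 rad), the basket is out to within 8 mm of its stop, the latch bar has dropped back to rest (under 0.012 rad), and the three jars stand upright (within 0.15 rad), still, on the basket's floor (value of joint gate above 1.58 rad and value of joint basket above 0.107 m and value of joint latch_bar below 0.012 rad and angle between each of mustard_jar, spice_pot_b, spice_pot_c's own z axis and vertical below 0.15 rad and z of each of mustard_jar, spice_pot_b, spice_pot_c in the frame of basket_pull above -0.128 m and linear speed of each of mustard_jar, spice_pot_b, spice_pot_c below 0.03 m/s); the robot touches nothing.
It fails at once if the latch bar is forced against its catch (over 12 N) (contact force between latch_bar and larder above 12 N).
It fails at once if a jar in the basket is knocked over (tilted over 0.5 rad) (angle between any of mustard_jar, spice_pot_b, spice_pot_c's own z axis and vertical above 0.5 rad).
It fails at once if the glass is pushed away (over 30 mm) (distance of amber_glass_a from where it was at the start of the episode above 0.03 m).
It fails at once if the jam jar is pushed away (over 30 mm) (distance of jam_jar from where it was at the start of the episode above 0.03 m).
It also fails if it takes over 56 s, if anything falls off the work surface, if the arm or the gripper's body presses on something with over 40 N, if the wrist force passes 120 N, or if a joint passes its speed limit or range.

## Working session

There is one attempt and no reset: what is moved stays moved. The work goes in short steps, Python scripts to look and compute and a shell command to move; the robot and the scene stay as the last step left them, time stands still between calls to the robot, and variables do not carry over. Pictures are saved under pics/ and viewed, at most 10 in all, crops included, and the job is handed in when it is done.

```bash
mkdir -p pics; ls; python3 - <<'E'
from rig import env, optics
import cv2, numpy as np
np.set_printoptions(precision=4,suppress=True)
s=env.observe();print(s['position'],s['tool_rot'],s['grip_width'],s['time_s'])
for n in("scene","side"):
    im=optics.get_image(n);cv2.imwrite(f"pics/{n}0.png",im[:,:,::-1]);c=optics.calibration(n);print(n,c)
E
```

```text
pics
[0.1449 0.5303 0.2307] [[-0.9646  0.2637 -0.0007]
 [ 0.2637  0.9646 -0.0013]
 [ 0.0004 -0.0014 -1.    ]] 0.08518444165408902 0.0
scene {'fov_y': 51.84380779114559, 'cx': 286.29526751379143, 'cy': 210.779753550785, 'D': array([0.0374, 0.    , 0.    , 0.    , 0.    ]), 'T': array([[ 0.8543, -0.359 ,  0.3758,  0.3179],
       [-0.5197, -0.591 ,  0.6169, -0.5648],
       [ 0.0006, -0.7224, -0.6915,  0.762 ],
       [ 0.    ,  0.    ,  0.    ,  1.    ]])}
side {'fov_y': 45.69101845471357, 'cx': 287.4229929081355, 'cy': 205.90776408728198, 'D': array([0.0248, 0.    , 0.    , 0.    , 0.    ]), 'T': array([[-0.5933, -0.6529,  0.4709,  0.0908],
       [-0.805 ,  0.4816, -0.3465,  0.4225],
       [-0.0006, -0.5847, -0.8113,  1.0438],
       [ 0.    ,  0.    ,  0.    ,  1.    ]])}
```

View pics/scene0.png

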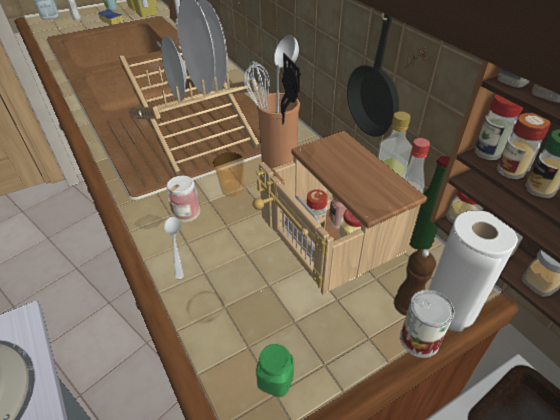

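View pics/side0.png

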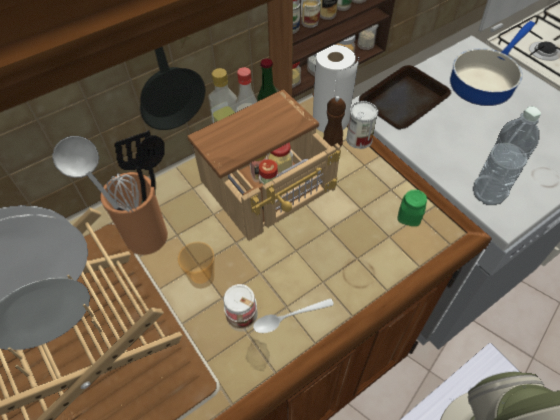

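Scene: the larder stands at about (345,210), its gate from (262,175) to (325,285), the brass knob near (259,203), the roof's front edge from (293,155) to (382,218). The look-alikes are the green jar at (275,370) and the brass fittings at (262,170) and (318,280). The amber glass is at (230,172) and the jam jar at (183,197). Side: the larder is at (260,160), its roof from (190,132) to (318,122), the amber glass at (197,265) and the jam jar at (240,305). Next I check a close crop of both views.

```bash
python3 - <<'E'
import cv2, numpy as np
a=cv2.imread("pics/scene0.png")[125:295,240:435]; b=cv2.imread("pics/side0.png")[85:245,180:350]
def up(i,x0,y0):
    u=cv2.resize(i,None,fx=3.0 if x0==180 else 2.05*1.0,fy=3.0 if x0==180 else 2.05,interpolation=cv2.INTER_CUBIC);return u
f=3
A=cv2.resize(a,None,fx=4,fy=3.5,interpolation=cv2.INTER_CUBIC)
A=cv2.resize(a,None,fx=3.5,fy=3.5,interpolation=cv2.INTER_CUBIC);B=cv2.resize(b,None,fx=3.5,fy=3.5,interpolation=cv2.INTER_CUBIC)
for I,x0,y0 in((A,240,125),(B,180,85)):
    for v in range(0,600,20):
        x=int(v*3.5)
        if x<I.shape[1]: cv2.line(I,(x,0),(x,6),(0,0,255),1);cv2.putText(I,str(x0+v),(x,16),0,.35,(0,0,255))
        if x<I.shape[0]: cv2.line(I,(0,x),(6,x),(0,0,255),1);cv2.putText(I,str(y0+v),(8,x+4),0,.35,(0,0,255))
cv2.imwrite("pics/ca.png",A);cv2.imwrite("pics/cb.png",B)
E
```

```text
(no output)
```

View pics/ca.png

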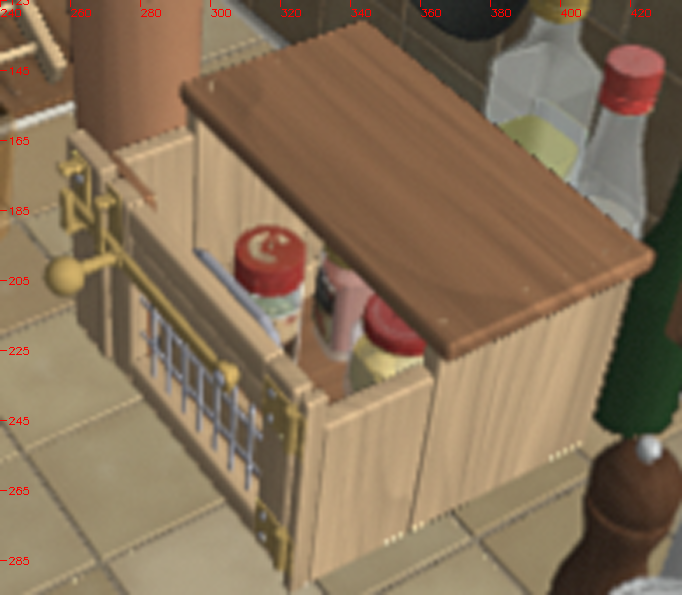

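View pics/cb.png

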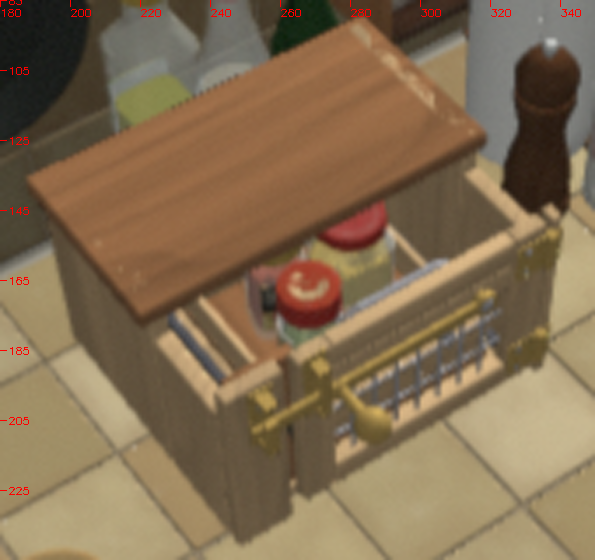

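The crops show one brass ball knob at scene (259,204) / side (287,206), with the stalk behind it. The pivot screw is at scene (306,232) / side (319,170), and the grey bow handle runs behind the gate's top rail, scene (297,198) to (320,222). The other brass parts (catch at scene (261,172), hinges at (323,245)) are not balls.

```bash
cat > h.py <<'E'
import cv2, numpy as np
from rig import env, optics
np.set_printoptions(precision=4,suppress=True)
def ray(n,p,c=None):
    c=c or optics.calibration(n); f=210/np.tan(np.radians(c['fov_y']/2))
    K=np.array([[f,0,c['cx']],[0,f,c['cy']],[0,0,1]])
    u=cv2.undistortPoints(np.array([[p]],float),K,np.array(c['D']))[0,0]
    d=c['T'][:3,:3]@[u[0],u[1],1]; return c['T'][:3,3],d/np.linalg.norm(d)
def tri(a,b,na="scene",nb="side"):
    o,d=ray(na,a);p,e=ray(nb,b)
    t=np.linalg.lstsq(np.c_[d,-e],p-o,rcond=None)[0]
    x,y=o+t[0]*d,p+t[1]*e; return (x+y)/2,np.linalg.norm(x-y)
def onz(n,p,z):
    o,d=ray(n,p);return o+d*(z-o[2])/d[2]
E
python3 - <<'E'
from h import *
P=dict(knob=((258.9,204.1),(286.9,205.6)),pivot=((305.7,231.9),(319.1,170.1)),roofFL=((293,151),(220.5,176)),roofFR=((367.5,225),(319,124.5)),roofBR=((426.3,198),(280.6,91.3)),roofBL=((343.7,131),(188,136.4)))
for k,(a,b) in P.items(): print(k,*tri(a,b))
for n,i in(("scene",0),("side",1)):
  print(n,[onz(n,P[k][i],.18)[:2] for k in P if 'roof' in k], onz(n,P['knob'][i],.14))
g=[onz("scene",p,.153) for p in((297.1,197.9),(320,222.1))];print('handle',g)
for f in[0]:
  im=cv2.imread("pics/scene0.png");hsv=cv2.cvtColor(im,cv2.COLOR_BGR2HSV)
FL,FR,BL,BR=[tri(*P[k])[0] for k in('roofFL','roofFR','roofBL','roofBR')]
y=(FL-FR+BL-BR)[:2];print('y ang',np.degrees(np.arctan2(y[1],y[0])),'widths',np.linalg.norm(FL-FR),np.linalg.norm(BL-FL))
yk=tri(*P['knob'])[0]-tri(*P['pivot'])[0];print(yk)
print(env.observe()['time_s'])
E
```

```text
knob [0.6166 0.0371 0.1406] 0.0002614908637964191
pivot [ 0.6545 -0.0841  0.1427] 0.002367940490968931
roofFL [0.7536 0.1222 0.1729] 0.0018237472159249584
roofFR [ 0.7467 -0.1552  0.1756] 0.0018744531107283715
roofBR [ 0.9022 -0.153   0.1706] 0.0002896253339823003
roofBL [0.898  0.1219 0.1782] 0.0008766666221952062
scene [array([0.7495, 0.1146]), array([ 0.7447, -0.1579]), array([ 0.8931, -0.1595]), array([0.8968, 0.1201])] [0.617  0.0377 0.14  ]
side [array([0.7471, 0.1249]), array([ 0.7422, -0.152 ]), array([ 0.8932, -0.1467]), array([0.8957, 0.1227])] [0.6168 0.0369 0.14  ]
handle [array([0.6887, 0.0002, 0.153 ]), array([ 0.6891, -0.0839,  0.153 ])]
y ang 89.71582308495606 widths 0.2775809673125274 0.14448749151808757
[-0.0379  0.1212 -0.0021]
0.1
```

Knob (0.617, 0.037, 0.141) agrees with its given height of 140. The roof edge is at x≈0.748, the bow at x≈0.689, and the yaw is about -1°. The hinge is then at about (0.672, -0.144). I keep the tool's y axis along -y so joint 6 stays in range during the swing.

```bash
python3 -m jog '[{"linear":[-0.86,-0.51,0],"roll":0},{"linear":[-0.86,-0.51,0],"roll":0},{"linear":[-0.86,-0.51,0],"roll":0},{"linear":[-0.86,-0.51,0],"roll":0},{"linear":[-0.86,-0.51,0],"roll":0},{"linear":[-0.86,-0.51,0],"roll":0},{"linear":[-0.86,-0.51,0],"roll":0},{"linear":[-0.86,-0.51,0],"roll":0},{"linear":[-0.86,-0.51,0],"roll":0},{"linear":[-0.86,-0.51,0],"roll":0},{"linear":[-0.86,-0.51,0],"roll":0},{"linear":[-0.86,-0.51,0],"roll":0}]' 1 40
python3 -m jog '[{"linear":[-0.86,-0.51,0],"roll":0},{"linear":[-0.86,-0.51,0],"roll":0},{"linear":[-0.86,-0.51,0],"roll":0},{"linear":[-0.4,-0.25,0],"roll":0.5},{"linear":[0,0,0],"roll":1},{"linear":[0,0,0],"roll":1},{"linear":[0,0,0],"roll":1},{"linear":[0,0,0],"roll":1},{"linear":[0,0,0],"roll":1},{"linear":[0,0,0],"roll":1},{"linear":[0,0,0],"roll":1},{"linear":[0,0,0],"roll":1}]'
python3 -m jog '[{"linear":[0,0,0],"roll":1},{"linear":[0,0,0],"roll":1},{"linear":[0,0,0],"roll":1},{"linear":[0,0,0],"roll":1},{"linear":[0,0,0],"roll":1},{"linear":[0,0,0],"roll":1},{"linear":[0,0,0],"roll":1},{"linear":[0,0,0],"roll":1},{"linear":[0,0,0],"roll":1},{"linear":[0,0,0],"roll":1},{"linear":[0,0,0],"roll":1},{"linear":[0,0,0],"roll":1}]'
python3 -m jog '[{"linear":[0,0,0],"roll":1},{"linear":[0,0,0],"roll":1},{"linear":[0,0,0],"roll":1},{"linear":[0,0,0],"roll":1},{"linear":[0,0,0],"roll":1},{"linear":[0,0,0],"roll":1},{"linear":[0,0,0],"roll":1},{"linear":[0,0,0],"roll":1},{"linear":[0,0,0],"roll":1},{"linear":[0,0,0],"roll":1},{"linear":[0,0,0],"roll":1},{"linear":[0,0,0],"roll":1}]'
```

```text
time_s: 1.1
position: [0.4796, 0.1838, 0.2311]
tool_rot: [[-0.965, 0.264, -0.0], [0.264, 0.965, 0.0], [0.0, -0.0, -1.0]]
ft_force: [0.4, 0.7, -0.9]
grip_width: 0.0855
gripper_force: 0.0
time_s: 2.1
position: [0.5747, 0.0855, 0.2309]
tool_rot: [[-0.529, 0.848, -0.001], [0.848, 0.529, 0.0], [0.001, -0.001, -1.0]]
ft_force: [0.4, -0.2, -0.5]
grip_width: 0.0851
gripper_force: 0.0
time_s: 3.1
position: [0.5747, 0.0854, 0.2309]
tool_rot: [[0.47, 0.883, -0.001], [0.883, -0.47, 0.0], [-0.0, -0.001, -1.0]]
ft_force: [-0.4, -0.1, 0.1]
grip_width: 0.0858
gripper_force: 0.0
time_s: 4.1
position: [0.5747, 0.0855, 0.2309]
tool_rot: [[0.999, 0.034, -0.001], [0.034, -0.999, 0.0], [-0.001, -0.0, -1.0]]
ft_force: [-0.4, -0.6, -1.2]
grip_width: 0.0855
gripper_force: 0.0
```

```bash
python3 - <<'E'
from h import *
s=env.observe();R=np.array(s['tool_rot']);print(s['time_s'],s['position'],R,s['q'],s['ft_force'])
print(R.T@(np.array([.6166,.0371,.2307])-s['position'])/.04, 'yang',np.degrees(np.arctan2(R[1,1],R[0,1])))
E
```

```text
4.1 [0.5747 0.0855 0.2309] [[ 0.9994  0.0344 -0.001 ]
 [ 0.0344 -0.9994  0.    ]
 [-0.001  -0.0001 -1.    ]] [-3.2083 24.9984 69.2148 -0.0009 85.8452 84.8231] [-0.4303 -0.6235 -1.2086]
[1.0058 1.2445 0.0036] yang -88.03132934391188
```

```bash
python3 -m jog '[{"linear":[0,0,0],"roll":0.6},{"linear":[0.5,0.6,0],"roll":0},{"linear":[0.57,0.59,0],"roll":0},{"linear":[0,0,0],"roll":0},{"linear":[0,0,0.6],"roll":0},{"linear":[0,0,0.6],"roll":0},{"linear":[0,0,0],"roll":0}]' 0.3 40
python3 - <<'E'
from h import *
for n in("wrist","side"):
  cv2.imwrite(f"pics/{n}1.png",optics.get_image(n)[:,:,::-1])
a=cv2.imread("pics/wrist1.png");b=cv2.imread("pics/side1.png")[85:245,180:400]
b=cv2.resize(b,None,fx=2,fy=2);a=cv2.resize(a,None,fx=.6,fy=.6)
h=max(a.shape[0],b.shape[0]);o=np.zeros((h,a.shape[1]+b.shape[1],3),np.uint8);o[:a.shape[0],:a.shape[1]]=a;o[:b.shape[0],a.shape[1]:]=b
cv2.imwrite("pics/w1.png",o)
E
```

```text
time_s: 4.68
position: [0.615, 0.0374, 0.1785]
tool_rot: [[1.0, -0.014, -0.009], [-0.014, -1.0, 0.001], [-0.009, -0.001, -1.0]]
ft_force: [0.2, 0.6, -0.3]
grip_width: 0.0555
gripper_force: 0.0
```

View pics/w1.png

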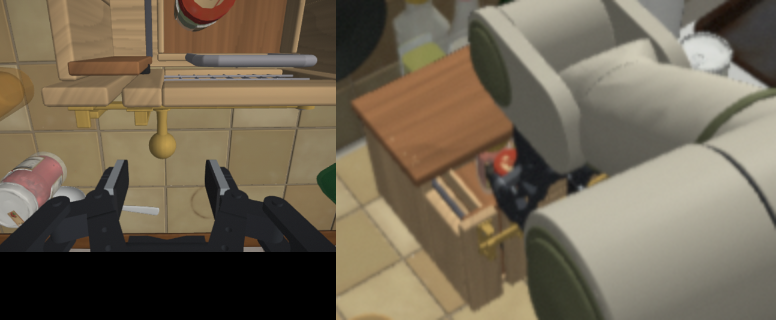

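The wrist view shows the ball at full-size (270,243), about midway between the fingertips. I check it with a ray at z=0.14, using a brass mask.

```bash
python3 - <<'E'
from h import *
im=cv2.imread("pics/wrist1.png");print(im[243,270])
hsv=cv2.cvtColor(im,cv2.COLOR_BGR2HSV);m=cv2.inRange(hsv,(15,120,80),(30,255,255))
m=cv2.morphologyEx(m,cv2.MORPH_OPEN,cv2.getStructuringElement(cv2.MORPH_ELLIPSE,(27,27)))
n,l,st,ce=cv2.connectedComponentsWithStats(m);print(st,ce)
print(onz("wrist",(270,243),.14), env.observe()['position'])
for c in ce[1:]: print(onz("wrist",c,.14))
# bow handle ends in the wrist view, full-size pixels
print([onz("wrist",p,.153) for p in((313,100),(525,102))])
E
```

```text
[ 75 141 171]
[[     0      0    560    420 230205]
 [     0    115     57     79   2925]
 [   126    178     27     27    553]
 [   250    218     43     46   1517]] [[283.1636 210.0899]
 [ 21.9836 150.133 ]
 [139.     191.    ]
 [271.2881 241.1991]]
[0.6156 0.0422 0.14  ] [0.6168 0.0374 0.1832]
[0.6692 0.1692 0.14  ]
[0.6465 0.1112 0.14  ]
[0.6167 0.0414 0.14  ]
[array([0.6922, 0.0209, 0.153 ]), array([ 0.6906, -0.0768,  0.153 ])]
```

```bash
python3 -m jog '[{"linear":[0.02,-0.05,0.4],"roll":0},{"linear":[0,0,0.5],"roll":0},{"linear":[0,0,0.5],"roll":0},{"linear":[0,0,0.22],"roll":0},{"linear":[0,0,0],"roll":0},{"linear":[0,0,0],"roll":0}]'
python3 -m jog '[{"linear":[0,0,0],"roll":0},{"linear":[0,0,0],"roll":0},{"linear":[0,0,0],"roll":0},{"linear":[0,0,0],"roll":0},{"linear":[0,0,0],"roll":0},{"linear":[0,0,0],"roll":0}]' -1 30
```

```text
time_s: 5.28
position: [0.6185, 0.0393, 0.1199]
tool_rot: [[1.0, -0.014, 0.002], [-0.014, -1.0, -0.0], [0.002, 0.0, -1.0]]
ft_force: [-0.5, -0.3, 0.3]
grip_width: 0.0552
gripper_force: 0.0
time_s: 5.78
position: [0.6185, 0.0413, 0.1202]
tool_rot: [[1.0, -0.013, 0.003], [-0.013, -1.0, 0.003], [0.003, -0.003, -1.0]]
ft_force: [0.2, 9.9, 5.9]
grip_width: 0.0231
gripper_force: 29.3
```

```bash
python3 -m jog '[{"linear":[0,-0.05,0],"roll":0},{"linear":[0,0,0],"roll":0},{"linear":[0,0,0],"roll":0}]'
python3 -m jog '[{"linear":[0.06,0,0],"roll":0},{"linear":[0.05,0,0],"roll":0},{"linear":[0,0,0],"roll":0},{"linear":[0,0,0],"roll":0}]'
```

```text
time_s: 6.03
position: [0.6185, 0.0414, 0.1201]
tool_rot: [[1.0, -0.014, 0.003], [-0.014, -1.0, -0.0], [0.003, 0.0, -1.0]]
ft_force: [0.1, 1.6, 6.9]
grip_width: 0.0229
gripper_force: 29.5
time_s: 6.37
position: [0.6211, 0.0422, 0.12]
tool_rot: [[1.0, -0.014, -0.002], [-0.014, -1.0, 0.001], [-0.002, -0.001, -1.0]]
ft_force: [-8.9, 4.7, 11.5]
grip_width: 0.023
gripper_force: 29.8
```

```bash
python3 -m jog '[{"linear":[-0.01,-0.02,-0.02],"roll":0},{"linear":[0,0,-0.02],"roll":0},{"linear":[0,0,-0.02],"roll":0},{"linear":[0,0,0],"roll":0}]'
python3 -m jog '[{"linear":[0,0,-0.015],"roll":0},{"linear":[0,0,-0.015],"roll":0},{"linear":[0,0,0],"roll":0}]'
```

```text
time_s: 6.7
position: [0.6201, 0.0419, 0.1205]
tool_rot: [[1.0, -0.014, -0.005], [-0.014, -1.0, 0.0], [-0.005, 0.0, -1.0]]
ft_force: [-6.6, -0.7, -2.8]
grip_width: 0.0232
gripper_force: 29.5
time_s: 6.95
position: [0.62, 0.0419, 0.1214]
tool_rot: [[1.0, -0.014, -0.006], [-0.014, -1.0, 0.0], [-0.006, -0.0, -1.0]]
ft_force: [-6.2, -1.6, -3.4]
grip_width: 0.0234
gripper_force: 29.5
```

```bash
python3 -m jog '[{"linear":[0,0,-0.015],"roll":0},{"linear":[0,0,-0.015],"roll":0},{"linear":[0,0,0],"roll":0}]'
python3 -m jog '[{"linear":[0,0,-0.015],"roll":0},{"linear":[0,0,-0.015],"roll":0},{"linear":[0,0,0],"roll":0}]'
```

```text
time_s: 7.2
position: [0.62, 0.0419, 0.1224]
tool_rot: [[1.0, -0.014, -0.006], [-0.014, -1.0, 0.0], [-0.006, -0.0, -1.0]]
ft_force: [-6.8, -1.4, -2.4]
grip_width: 0.023
gripper_force: 29.6
time_s: 7.45
position: [0.6199, 0.0419, 0.1234]
tool_rot: [[1.0, -0.014, -0.006], [-0.014, -1.0, 0.0], [-0.006, -0.0, -1.0]]
ft_force: [-6.2, -1.9, -4.2]
grip_width: 0.023
gripper_force: 29.6
```

```bash
python3 -m jog '[{"linear":[0,0,-0.015],"roll":0},{"linear":[0,0,-0.015],"roll":0},{"linear":[0,0,0],"roll":0}]' | grep -E "pos|ft_"
python3 -m jog '[{"linear":[0,0,-0.015],"roll":0},{"linear":[0,0,-0.01],"roll":0},{"linear":[0,0,0],"roll":0}]' | grep -E "pos|ft_"
```

```text
position: [0.6201, 0.0418, 0.125]
ft_force: [-6.6, -1.7, -2.2]
position: [0.6201, 0.0418, 0.126]
ft_force: [-6.4, -0.9, -2.7]
```

```bash
python3 -m jog '[{"linear":[0,0,-0.015],"roll":0},{"linear":[0,0,-0.01],"roll":0},{"linear":[0,0,0],"roll":0}]' | grep -E "pos|ft_"
python3 -m jog '[{"linear":[0,0,-0.015],"roll":0},{"linear":[0,0,-0.01],"roll":0},{"linear":[0,0,0],"roll":0}]' | grep -E "pos|ft_"
```

```text
position: [0.6201, 0.0418, 0.1269]
ft_force: [-5.5, -1.4, -3.4]
position: [0.6201, 0.0418, 0.1277]
ft_force: [-5.4, -1.9, -4.3]
```

```bash
python3 -m jog '[{"linear":[0,0,-0.015],"roll":0},{"linear":[0,0,-0.01],"roll":0},{"linear":[0,0,0],"roll":0}]' | grep -E "pos|ft_"
```

```text
position: [0.6201, 0.0417, 0.1286]
ft_force: [-5.2, -2.5, -5.1]
```

```bash
python3 -m jog '[{"linear":[0,0,-0.015],"roll":0},{"linear":[0,0,-0.01],"roll":0},{"linear":[0,0,0],"roll":0}]' | grep -E "pos|ft_"
```

```text
position: [0.6202, 0.0416, 0.13]
ft_force: [-6.9, -2.8, -2.0]
```

```bash
python3 -m jog '[{"linear":[0,0,-0.015],"roll":0},{"linear":[0,0.01,-0.01],"roll":0},{"linear":[0,0,0],"roll":0}]' | grep -E "pos|ft_"
```

```text
position: [0.6201, 0.0415, 0.131]
ft_force: [-6.4, -0.5, -2.5]
```

```bash
python3 -m jog '[{"linear":[0,0,-0.015],"roll":0},{"linear":[0,0,-0.01],"roll":0},{"linear":[0,0,0],"roll":0}]' | grep -E "pos|ft_"
```

```text
position: [0.6201, 0.0415, 0.1319]
ft_force: [-5.9, -1.8, -3.0]
```

```bash
python3 -m jog '[{"linear":[0,0,-0.015],"roll":0},{"linear":[0,0,-0.01],"roll":0},{"linear":[0,0,0],"roll":0}]' | grep -E "pos|ft_"
```

```text
position: [0.6201, 0.0414, 0.1327]
ft_force: [-5.4, -2.0, -5.1]
```

```bash
python3 -m jog '[{"linear":[0,0,-0.01],"roll":0},{"linear":[0,0,-0.01],"roll":0},{"linear":[0,0,0],"roll":0}]' | grep -E "pos|ft_"
```

```text
position: [0.6201, 0.0414, 0.1334]
ft_force: [-5.3, -2.0, -4.6]
```

```bash
python3 -m jog '[{"linear":[0,0,-0.01],"roll":0},{"linear":[0,0,-0.01],"roll":0},{"linear":[0,0,0],"roll":0}]' | grep -E "pos|ft_"
```

```text
position: [0.6201, 0.0413, 0.1341]
ft_force: [-4.7, -2.9, -5.1]
```

```bash
python3 -m jog '[{"linear":[0,0,-0.01],"roll":0},{"linear":[0,0,-0.01],"roll":0},{"linear":[0,0,0],"roll":0}]' | grep -E "pos|ft_"
```

```text
position: [0.6202, 0.0412, 0.1354]
ft_force: [-5.8, -2.9, -2.2]
```

```bash
python3 -m jog '[{"linear":[0,0,-0.01],"roll":0},{"linear":[0,0,0],"roll":0},{"linear":[0,0,0],"roll":0}]' | grep -E "pos|ft_"
```

```text
position: [0.6202, 0.0411, 0.1358]
ft_force: [-5.7, -2.3, -2.8]
```

```bash
python3 -m jog '[{"linear":[0,0.01,-0.01],"roll":0},{"linear":[0,0,0],"roll":0},{"linear":[0,0,0],"roll":0}]'; python3 - <<'E'
from h import *
cv2.imwrite("pics/wrist2.png",optics.get_image("wrist")[:,:,::-1]);a=cv2.imread("pics/wrist2.png")[60:340,60:500]
b=optics.get_image("scene")[140:300,230:400,::-1]; cv2.imwrite("pics/w2.png",np.hstack([cv2.resize(a,(440,280)),cv2.resize(b,(298,280))]))
E
```

```text
time_s: 10.95
position: [0.6201, 0.0411, 0.1362]
tool_rot: [[1.0, -0.014, -0.005], [-0.014, -1.0, -0.0], [-0.005, 0.0, -1.0]]
ft_force: [-6.2, -1.0, -2.0]
grip_width: 0.0231
gripper_force: 29.6
```

View pics/w2.png

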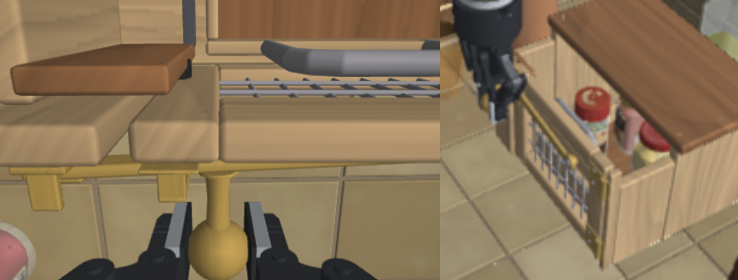

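The wrist crop shows the ball between the pads with its stalk intact, and the bar tilting up towards the catch on the left. The lift is real, so I continue in small steps.

```bash
python3 -m jog '[{"linear":[0,0,-0.01],"roll":0},{"linear":[0,0,0],"roll":0},{"linear":[0,0,0],"roll":0}]'|grep -E "pos|ft_"
```

```text
position: [0.6201, 0.041, 0.1365]
ft_force: [-4.8, -1.3, -2.9]
```

```bash
python3 -m jog '[{"linear":[0,0,-0.01],"roll":0},{"linear":[0,0,0],"roll":0},{"linear":[0,0,0],"roll":0}]'|grep -E "pos|ft_"
```

```text
position: [0.6201, 0.041, 0.1369]
ft_force: [-5.3, -1.6, -3.6]
```

```bash
python3 - <<'E'
from h import *
s=env.observe()
for p in((278,310),(278,306),(278,314)):
  o,d=ray("wrist",p); print([ (o+d*(x-o[0])/d[0]) for x in(.617,.619,.621)])
# project hold point at various heights
c=optics.calibration("wrist");T=np.linalg.inv(c['T']);f=210/np.tan(np.radians(c['fov_y']/2))
print(c['T'][:3,3])
for z in(.14,.145,.15,.155,.16):
  P=T@[.619,.042,z,1];print(z,f*P[:2]/P[2]+[c['cx'],c['cy']], 12.5*f/P[2]/1000)
E
```

```text
[array([0.617 , 0.0414, 0.1544]), array([0.619 , 0.0414, 0.1573]), array([0.621 , 0.0414, 0.1602])]
[array([0.617 , 0.0414, 0.1516]), array([0.619 , 0.0414, 0.1546]), array([0.621 , 0.0414, 0.1575])]
[array([0.617 , 0.0414, 0.157 ]), array([0.619 , 0.0414, 0.1599]), array([0.621 , 0.0414, 0.1627])]
[0.7024 0.0406 0.278 ]
0.14 [276.5904 286.7088] 28.739384700437164
0.145 [276.5606 292.984 ] 29.630019121155353
0.15 [276.529  299.6606] 30.577620526991417
0.155 [276.4952 306.7784] 31.58783509419031
0.16 [276.4591 314.3825] 32.667080639160375
```

```bash
python3 -m jog '[{"linear":[0,0,-0.01],"roll":0},{"linear":[0,0,0],"roll":0},{"linear":[0,0,0],"roll":0}]'|grep -E "pos|ft_"
```

```text
position: [0.6201, 0.041, 0.137]
ft_force: [-5.2, -1.6, -4.7]
```

```bash
python3 -m jog '[{"linear":[0,0,-0.01],"roll":0},{"linear":[0,0,0],"roll":0},{"linear":[0,0,0],"roll":0}]'|grep -E "pos|ft_"
```

```text
position: [0.6201, 0.041, 0.1371]
ft_force: [-6.0, -1.7, -7.3]
```

The tool stopped rising at z=0.137 while the force climbed to -7.3 N, so that is the hood. I ease back about 1 mm below contact and draw out.

```bash
python3 -m jog '[{"linear":[0,0,0.025],"roll":0},{"linear":[0,0,0.02],"roll":0},{"linear":[0,0,0],"roll":0},{"linear":[0,0,0],"roll":0}]'|grep -E "pos|ft_"
```

```text
position: [0.6202, 0.0411, 0.136]
ft_force: [-7.4, -2.0, -3.6]
```

```bash
python3 -m jog '[{"linear":[-0.05,0,0],"roll":0},{"linear":[-0.05,0.01,0],"roll":0},{"linear":[-0.1,0.03,0],"roll":-0.2},{"linear":[0,0,0],"roll":0}]'
```

```text
time_s: 12.72
position: [0.6139, 0.0391, 0.1369]
tool_rot: [[1.0, 0.005, 0.001], [0.005, -1.0, -0.001], [0.001, 0.001, -1.0]]
ft_force: [2.5, -4.3, -5.8]
grip_width: 0.0229
gripper_force: 30.0
```

```bash
python3 -m jog '[{"linear":[0,0,0.02],"roll":0},{"linear":[-0.1,0.04,0],"roll":-0.25},{"linear":[-0.1,0.04,0],"roll":-0.25},{"linear":[0,0,0],"roll":0}]'
```

```text
time_s: 13.05
position: [0.606, 0.0363, 0.1362]
tool_rot: [[0.999, 0.048, 0.001], [0.048, -0.999, -0.0], [0.001, 0.0, -1.0]]
ft_force: [2.2, -1.8, -4.1]
grip_width: 0.0232
gripper_force: 30.2
```

```bash
python3 -m jog '[{"linear":[-0.195,0.068,0],"roll":-0.5},{"linear":[-0.195,0.068,0],"roll":-0.5},{"linear":[-0.195,0.068,0],"roll":-0.5},{"linear":[-0.195,0.068,0],"roll":-0.5},{"linear":[0,0,0],"roll":0}]'
```

```text
time_s: 13.47
position: [0.5761, 0.0216, 0.1364]
tool_rot: [[0.975, 0.221, 0.001], [0.221, -0.975, -0.0], [0.001, 0.001, -1.0]]
ft_force: [3.5, -3.0, -3.7]
grip_width: 0.0231
gripper_force: 30.2
```

```bash
python3 -m jog '[{"linear":[-0.386,0.144,0],"roll":-1},{"linear":[-0.386,0.144,0],"roll":-1},{"linear":[-0.386,0.144,0],"roll":-1},{"linear":[-0.386,0.144,0],"roll":-1},{"linear":[-0.386,0.144,0],"roll":-1},{"linear":[-0.386,0.144,0],"roll":-1},{"linear":[-0.386,0.144,0],"roll":-1},{"linear":[0,0,0],"roll":0}]'
```

```text
time_s: 14.13
position: [0.5011, -0.0642, 0.1365]
tool_rot: [[0.672, 0.741, 0.003], [0.741, -0.672, -0.0], [0.001, 0.002, -1.0]]
ft_force: [5.9, -1.0, -2.7]
grip_width: 0.023
gripper_force: 30.3
```

```bash
python3 -m jog '[{"linear":[-0.38,0.165,0],"roll":-1},{"linear":[-0.386,0.15,0],"roll":-1},{"linear":[-0.386,0.144,0],"roll":-1},{"linear":[-0.386,0.144,0],"roll":-1},{"linear":[-0.386,0.144,0],"roll":-1},{"linear":[0,0,0],"roll":0}]'
```

```text
time_s: 14.63
position: [0.4856, -0.1447, 0.1362]
tool_rot: [[0.296, 0.955, 0.002], [0.955, -0.296, 0.0], [0.001, 0.002, -1.0]]
ft_force: [4.8, 2.2, -3.2]
grip_width: 0.023
gripper_force: 30.3
```

```bash
python3 -m jog '[{"linear":[-0.386,0.144,0],"roll":-1},{"linear":[-0.386,0.144,0],"roll":-1},{"linear":[-0.386,0.144,0],"roll":-1},{"linear":[-0.386,0.144,0],"roll":-1},{"linear":[-0.386,0.144,0],"roll":-1},{"linear":[0,0,0],"roll":0},{"linear":[0,0,0],"roll":0},{"linear":[0,0,0],"roll":0}]'
```

```text
time_s: 15.3
position: [0.5044, -0.2211, 0.1358]
tool_rot: [[-0.132, 0.991, 0.001], [0.991, 0.132, 0.002], [0.002, 0.002, -1.0]]
ft_force: [6.0, 4.4, -3.3]
grip_width: 0.023
gripper_force: 30.4
```

```bash
python3 -m jog '[{"linear":[0,0.02,0.1],"roll":0},{"linear":[0,0,0.1],"roll":0},{"linear":[0,0,0.1],"roll":0},{"linear":[0,0,0.08],"roll":0},{"linear":[0,0,0],"roll":0}]'|grep -E "pos|ft_"
python3 -m jog '[{"linear":[0,0,0],"roll":0},{"linear":[0,0,0],"roll":0},{"linear":[0,0,0],"roll":0},{"linear":[0,0,-0.5],"roll":0},{"linear":[0,0,-0.8],"roll":0},{"linear":[0,0,-0.8],"roll":0},{"linear":[0,0,-0.8],"roll":0},{"linear":[0,0,-0.5],"roll":0},{"linear":[0,0,0],"roll":0}]' 0.3 40
```

```text
position: [0.5043, -0.2226, 0.1205]
ft_force: [0.7, 0.1, -1.1]
time_s: 16.47
position: [0.5051, -0.2234, 0.2613]
tool_rot: [[-0.134, 0.991, 0.007], [0.991, 0.134, -0.005], [-0.006, 0.006, -1.0]]
ft_force: [-0.5, -0.5, 1.0]
grip_width: 0.0554
gripper_force: 0.0
```

```bash
python3 -m jog '[{"linear":[0,0,0],"roll":1},{"linear":[0,0,0],"roll":0.7},{"linear":[0.7,0.7,0],"roll":0},{"linear":[0.7,0.7,0],"roll":0},{"linear":[0.7,0.7,0],"roll":0},{"linear":[0.7,0.7,0],"roll":0},{"linear":[0.7,0.7,0],"roll":0},{"linear":[0.7,0.7,0],"roll":0},{"linear":[0.5,0.4,0],"roll":0},{"linear":[0,0,0],"roll":0},{"linear":[0,0,0],"roll":0}]' -0.2 40
python3 - <<'E'
from h import *
print(optics.calibration("wrist")['T'][:3,3])
cv2.imwrite("pics/wrist3.png",optics.get_image("wrist")[:,:,::-1]);cv2.imwrite("pics/scene3.png",optics.get_image("scene")[:,:,::-1])
a=cv2.imread("pics/wrist3.png");b=cv2.imread("pics/scene3.png")[120:330,220:440]
cv2.imwrite("pics/w3.png",np.hstack([cv2.resize(a,(480,360)),cv2.resize(b,(320,305))if 0 else cv2.copyMakeBorder(cv2.resize(b,(318,304)),0,56,0,0,0)]))
E
```

```text
time_s: 17.38
position: [0.6909, -0.036, 0.2549]
tool_rot: [[0.012, 1.0, -0.002], [1.0, -0.012, 0.0], [0.0, -0.002, -1.0]]
ft_force: [-0.4, -0.3, -0.3]
grip_width: 0.0345
gripper_force: 0.0
[0.692  0.0463 0.3965]
```

View pics/w3.png

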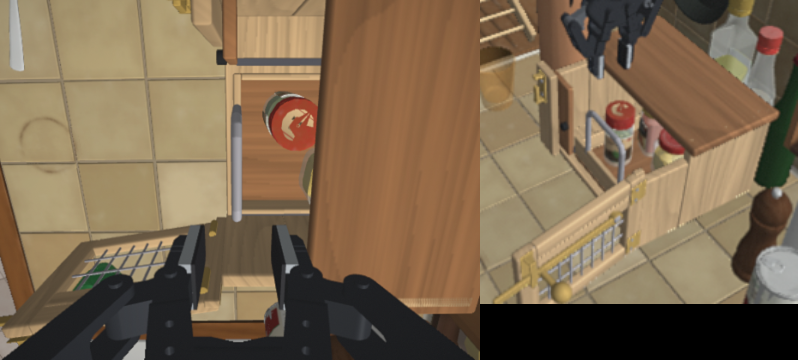

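The wrist view shows the gate swung open and the handle bar at picture x≈237, y 103 to 220, with a red-capped jar at (293,123) well behind it. The scene crop shows the latch bar resting and the bow free. Now I measure the bow.

```bash
python3 - <<'E'
from h import *
k=560/480
for p in((237,103),(237,160),(237,220)): print('bow',onz("wrist",np.array(p)*k,.153))
for p in((293,123),(268,123)): print('cap',onz("wrist",np.array(p)*k,.133))
print(env.observe()['position'])
print([tri(np.array(a)*[220/318,210/304]+[220,120],np.array(b)*k,"scene","wrist") for a,b in(((590,118),(237,107)),((623,150),(237,217)))] if 0 else [onz("scene",np.array([a-480,b])*[220/318,210/304]+[220,120],.153) for a,b in((590,115),(620,150))])
E
```

```text
bow [0.6903 0.0233 0.153 ]
bow [ 0.6897 -0.0222  0.153 ]
bow [ 0.6889 -0.0763  0.153 ]
cap [0.7376 0.0043 0.133 ]
cap [0.7163 0.0046 0.133 ]
[ 0.6902 -0.0378  0.2561]
[array([ 0.6843, -0.0027,  0.153 ]), array([ 0.6814, -0.0842,  0.153 ])]
```

```bash
python3 -m jog '[{"linear":[-0.05,-0.02,0.4],"roll":0},{"linear":[0,0,0.6],"roll":0},{"linear":[0,0,0.6],"roll":0},{"linear":[0,0,0.6],"roll":0},{"linear":[0,0,0.5],"roll":0},{"linear":[0,0,0.3],"roll":0},{"linear":[0,0,0],"roll":0},{"linear":[0,0,0],"roll":0}]' -0.45 40
python3 -m jog '[{"linear":[0,0,0],"roll":0},{"linear":[0,0,0],"roll":0},{"linear":[0,0,0],"roll":0},{"linear":[0,0,0],"roll":0}]' -1 40
```

```text
time_s: 18.15
position: [0.6893, -0.0402, 0.137]
tool_rot: [[0.015, 1.0, -0.0], [1.0, -0.015, -0.0], [-0.0, -0.0, -1.0]]
ft_force: [-0.4, -0.2, 0.2]
grip_width: 0.0232
gripper_force: 0.0
time_s: 18.48
position: [0.6892, -0.0399, 0.1384]
tool_rot: [[0.014, 1.0, -0.0], [1.0, -0.014, -0.001], [-0.001, -0.0, -1.0]]
ft_force: [-4.7, -2.9, 3.4]
grip_width: 0.0075
gripper_force: 39.0
```

```bash
python3 -m jog '[{"linear":[0,-0.04,0],"roll":0},{"linear":[0,-0.08,0],"roll":0},{"linear":[0,-0.13,0],"roll":0},{"linear":[0,-0.17,0],"roll":0},{"linear":[0,-0.2,0],"roll":0},{"linear":[0,-0.2,0],"roll":0},{"linear":[0,-0.2,0],"roll":0},{"linear":[0,-0.2,0],"roll":0},{"linear":[0,-0.2,0],"roll":0},{"linear":[0,-0.2,0],"roll":0},{"linear":[0,-0.2,0],"roll":0},{"linear":[0,-0.2,0],"roll":0}]'
python3 -m jog '[{"linear":[0,-0.2,0],"roll":0},{"linear":[0,-0.2,0],"roll":0},{"linear":[0,-0.17,0],"roll":0},{"linear":[0,-0.13,0],"roll":0},{"linear":[0,-0.1,0],"roll":0},{"linear":[0,-0.07,0],"roll":0},{"linear":[0,0,0],"roll":0}]'
```

```text
time_s: 19.48
position: [0.6093, -0.039, 0.1383]
tool_rot: [[0.014, 1.0, 0.004], [1.0, -0.014, -0.002], [-0.002, 0.004, -1.0]]
ft_force: [2.9, -5.2, 5.4]
grip_width: 0.0072
gripper_force: 39.5
time_s: 20.07
position: [0.5741, -0.0387, 0.1383]
tool_rot: [[0.014, 1.0, 0.003], [1.0, -0.014, -0.003], [-0.002, 0.003, -1.0]]
ft_force: [-1.3, -6.0, 7.5]
grip_width: 0.0071
gripper_force: 39.7
```

```bash
python3 -m jog '[{"linear":[0,-0.03,0],"roll":0},{"linear":[0,-0.02,0],"roll":0},{"linear":[0,0,0],"roll":0}]'|grep -E "pos|ft_"
```

```text
position: [0.574, -0.0387, 0.1383]
ft_force: [8.7, -5.0, 2.8]
```

At the stop (8.7 N, no further travel). I relax, let go and rise.

```bash
python3 -m jog '[{"linear":[0,0.03,0],"roll":0},{"linear":[0,0,0],"roll":0}]'|grep -E "ft_"
python3 -m jog '[{"linear":[0,0,0],"roll":0},{"linear":[0,0,0],"roll":0},{"linear":[0,0,0],"roll":0},{"linear":[0,0,-0.3],"roll":0},{"linear":[0,0,-0.6],"roll":0},{"linear":[0,0,-0.8],"roll":0},{"linear":[0,0,-0.8],"roll":0},{"linear":[0,0,-0.6],"roll":0},{"linear":[0.5,-0.4,-0.3],"roll":0},{"linear":[0.8,-0.4,0],"roll":0},{"linear":[0.8,-0.4,0],"roll":0},{"linear":[0,0,0],"roll":0}]' -0.45
python3 - <<'E'
from h import *
o=[]
for n,(y,x) in(("scene",(120,210)),("side",(70,170))):
  o.append(cv2.resize(optics.get_image(n)[y:y+230,x:x+230,::-1],(400,400)))
cv2.imwrite("pics/e.png",np.hstack(o))
E
```

```text
ft_force: [1.6, -5.7, 6.1]
time_s: 21.48
position: [0.5237, 0.0516, 0.2733]
tool_rot: [[0.01, 1.0, -0.001], [1.0, -0.01, 0.002], [0.002, -0.001, -1.0]]
ft_force: [0.2, -0.1, -0.9]
grip_width: 0.0235
gripper_force: 0.0
```

View pics/e.png

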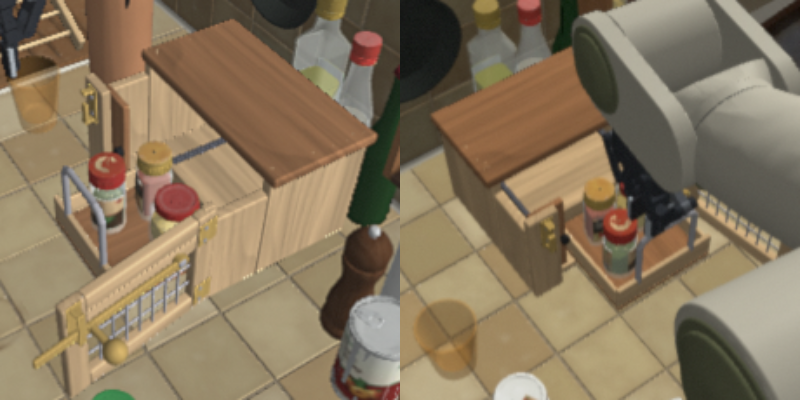

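The picture shows the basket out with all three jars upright, the latch bar down, and the glass and jar untouched. I check the gate angle from the knob at scene (276.7,321.3) and hand in if it holds.

```bash
python3 - <<'E'
from h import *
k=onz("scene",(276.7,321.3),.14);v=k[:2]-[.6727,-.1404]
a=np.degrees(np.arctan2(v[1],v[0]))%360-107;print(k,a,np.linalg.norm(v))
if a>93: print(env.close_job())
E
```

```text
[ 0.5063 -0.2256  0.14  ] 100.10323125959522 0.18695316358529732
the job is handed in; nothing more can be done
None
```

The job is handed in: the latch lifted out unforced, the gate stands at about 100° (1.75 rad), the basket is out at its stop with all three jars upright, the glass and jam jar were not touched, and the arm is clear; the judge's verdict was not shown.

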